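# Unload the wash rack: lean the boards, rinse the cups

## Robot

A 6-joint arm with a two-finger parallel gripper is mounted at the origin on the work surface. World frame = base frame: x ahead of the robot, y to its left, z up, the work surface at z = 0. Lengths are in mm, angles in rad, forces in N, time in s.
With the tool pointing down it reaches from about 350 to 875 mm from the base axis. Payload 4.2 kg.
Tool frame: the origin (TCP) lies at the very end of the fingers, on their centre line; the grasp point (between the pads) lies 19 mm behind it; z points along the fingers, y is the line along which they close (so a half turn about z gives the same grasp; the last joint's range is limited). The gripper opens to 85 mm and grips with 20 to 120 N. Pads are 22 mm wide; open, the fingers measure 114 mm over their backs; the gripper's body (76 mm by 85 mm) begins 54 mm behind the grasp point. The pads swing forward as they close: fully open they stand 13 mm farther back than shut.
Start: joints at [-0.899, 0.385, 0.008, 0, -1.194, -0.259], TCP at [250.747, -572.473, 231.312] pointing down, gripper open.
Joint ranges: [-3.14, 3.14], [-1.21, 2.06], [-1.07, 1.41], [-3.16, 2.05], [-2.99, -0.16], [-3.1, 3.1]. Speed limits (rad/s): [2.79, 2.79, 3.14, 3.14, 3.14, 3.14].

## Interface

Orientations are given as a unit quaternion [x, y, z, w].
In Python, from bench import arm gives the robot as it stands. The module is installed in compiled form; this text tells all that it offers.
- The arm moves only by the tool drive_tool, never from a script. Its argument "targets" is a list of rows, each a list of 5 numbers: the closure, from -1 (fully open) to 1 (shut), then the shift along the tool's x, y, z in mm, then the turn about the tool's z in degrees. In form: [[grip, tx, ty, tz, roll], ...]. A call has 1 to 12 rows; each row is the pose to reach, as a shift and turn from the pose commanded when the call began, along the tool's axes at that moment; what a row does not reach only later rows make up. A row lasts 1/10 s, in which the tool goes at most 50 mm and 8.59 degrees, less where a joint would pass 70% of its speed; a pose out of reach is approached as far as the arm can. A call with a gripper value outside its range is refused whole. The fingers move at their own pace and stop on an object; the grip force is fixed at half the most. Time passes only in rows, so rows that repeat a pose let the fingers close. It gives the time, the measured TCP pose, the force, the opening and the grip force at its end, in the units of the state.
- arm.read_state(): the state, without advancing time (a new reading comes with each control period).
- arm.get_image(name): name is "scene" or "top" or "wrist"; returns the picture (400x640x3 uint8, blue, green, red); there is no depth.
- arm.camera_params(name): a dict with "fov_y" (degrees; the focal length in pixels is half the picture's height over the tangent of half this angle, whatever the lens; pixels are square), "cx", "cy" (the principal point, pixels), "D" ([k1, k2, p1, p2, k3] as OpenCV has them; the pictures are not rectified), "rvec" (rotation vector, rad) and "tvec" (3), from world to camera coordinates, as OpenCV has them; the wrist camera has in their place "tool_from_camera" (4x4, takes a point from camera to tool coordinates, whose origin is the TCP and whose axes are the flange's). Camera axes: x right, y down, z forward; pixel columns grow to the right and rows downward; lengths in mm; the calibration is good to about 2 mm. A picture is of the moment at which its call begins: read the wrist's pose just before it. camera_params takes no time and is no camera call.
- arm.job_done(): hands the job in; it is judged then, once.
The state is a dict: "clock": time; "joints": joint angles; "joint_vel": joint speeds; "joint_efforts": joint torques, N m; "position": TCP position; "ee_rot": TCP orientation; "contact_force": force on the tool from outside, world axes, zero at the start; "wrist_torque": the same for the moment, N m; "gripper_width": finger opening in mm; "grasp_force": force on a finger pad.
Only numpy, scipy, OpenCV 4.12 (cv2) and the standard library are available. Lean on these libraries where they do the work, as an engineer would, in place of code of your own. Each camera call takes 0.05 s, during which the arm holds its last target. There are 200 camera calls.

## Task

Unload the blue wash rack. Stand every cutting board that is in it on end against the low tiled wall to dry, side by side, each flat along the wall with its foot on the counter and leaning back about 10 to 20 degrees so that it stays. Take the two cups one after the other: rinse each by pressing it, upside down as it is, fully down on the star of the rinser for a good second, and stand it upside down on the grey draining mat before fetching the next; leave the loaf, the jar and the bottle alone.

Things in the scene. Friction and masses are not known exactly. Their poses are not given: they have to be found in the camera images.
- board_green: Green cutting board, a plain plastic slab 115 mm wide, 14 mm thick and 190 mm tall, 0.29 kg, standing on end in one of the rack's three slots. Origin: centre of its lower edge face; z up along the board (190 mm to the top edge), x along its width, y through its thickness. May be absent (None).
- board_yellow: Yellow cutting board, a plain plastic slab 115 mm wide, 14 mm thick and 190 mm tall, 0.29 kg, standing on end in one of the rack's three slots. Origin: centre of its lower edge face; z up along the board (190 mm to the top edge), x along its width, y through its thickness. May be absent (None).
- board_white: White cutting board, a plain plastic slab 115 mm wide, 14 mm thick and 190 mm tall, 0.29 kg, standing on end in one of the rack's three slots. Origin: centre of its lower edge face; z up along the board (190 mm to the top edge), x along its width, y through its thickness. May be absent (None).
- wall: Low tiled wall with oak capping, fixed: 460 mm long, 120 mm high, 50 mm thick. Origin: middle of the foot of its tiled face; x along the wall, y out of that face towards the work (the wall fills y = -50 to 0 mm), z up. Boards rest on its top front edge, 120 mm up, and stand out some 65 mm above it, where they can be held clear of it. Three fit side by side, 140 mm from centre to centre.
- rack: Blue plastic rack, fixed, 200 (x) by 300 mm (y), floor 12 and rim 20 mm above the counter. Origin: centre of its underside. Board slots at y = -118, -60 and -2 mm (board width along x, thickness along y), each of four pegs 8 mm thick at x = +-42 mm, 14 mm either side of the slot's middle, 72 mm high over the counter; lift a board straight up 75 mm to clear them. Cup bay at y = 20 to 142 mm.
- cup_blue: Blue low stoneware tasting cup, 50 mm tall, standing upside down (mouth down) in the rack's bay: 70 mm across at the mouth, narrowing evenly to 58 mm at the closed end on top, wall 4 mm, 0.20 kg. Origin: centre of its mouth, at the bottom; z up towards the closed end. Its mouth rests on the 12 mm rack floor at the start.
- cup_white: White low stoneware tasting cup, 50 mm tall, standing upside down (mouth down) in the rack's bay: 70 mm across at the mouth, narrowing evenly to 58 mm at the closed end on top, wall 4 mm, 0.20 kg. Origin: centre of its mouth, at the bottom; z up towards the closed end. Its mouth rests on the 12 mm rack floor at the start.
- rinser: Cup rinser, fixed: steel drip tray 180 mm (x) by 140 mm (y), 10 mm high, with the star at its centre. Origin: centre of its underside. It may be the nearer or the farther of rinser and mat.
- star_top (a point): Centre of the star's top face, 32 mm above the counter when up: six black arms, 100 mm from tip to tip, round a nozzle 18 mm wide that rises 9 mm above the arms and goes inside the cup. The cup's rim rests on the arms. It moves down with the star.
- star (a joint): How far the star is pressed down, in m: 0 up, 0.010 fully down. Its spring needs 3 N to start and 8 N fully down (the cup's weight is 2 N of that) and lifts it again when let go.
- mat: Grey ribbed draining mat, fixed, 200 mm (x) by 140 mm (y), 5 mm thick (ribs 0.6 mm more, for looks only), room for both cups side by side along x. Origin: centre of its underside.
- loaf: Round loaf, 150 mm across and 71 mm high, on a 12 mm high wire cooling grid beyond the rack; leave alone. Origin: centre of its underside.
- jar: Amber jar with a wooden lid, 72 mm across, 108 mm tall; leave alone. Origin: centre of its underside.
- soap: Green bottle, 60 mm across, 118 mm tall; leave alone. Origin: centre of its underside.
Things that resemble listed ones, but are neither listed nor needed, are in the scene too. Leave any red look-alike of the board_yellow alone.

How it is judged:
By the outcome, as a careful person would: the job done as asked, in the order asked, and still so for the second after the job is handed in, with the robot touching nothing.
Of board_green, board_yellow, board_white only 2 to 3 are there at a start; the rules pass over those that are not, and their reading is None.
At some moment in a run one of cup_blue, cup_white may be knocked a few centimetres aside while the robot is not near it.
It also fails if it takes over 208 s, if anything falls off the work surface, if the arm or the gripper's body presses on something with over 40 N, if the wrist force passes 120 N, or if a joint passes its speed limit or range.

## Working session

There is one attempt and no reset: what is moved stays moved. The work goes in short steps, Python scripts to look and compute and a tool call to move; the robot and the scene stay as the last step left them, time stands still between calls to the robot, and variables do not carry over. Pictures are saved under pics/ and viewed, at most 14 in all, crops included, and the job is handed in when it is done.

Besides the shell and the picture viewer there is one more tool, called after "Emit:" as a command line: name --pt "numbers of a row" for each row, then --argument value for the rest. drive_tool: Moves the arm, as the interface text tells. Its arguments: {"type":"object","properties":{"targets":{"type":"array","items":{"type":"array","items":{"type":"number"}}}},"required":["targets"]}

```bash
mkdir -p pics; cat > h.py <<'E'
import numpy as np, cv2
from scipy.spatial.transform import Rotation as R
from bench import arm
def cam(name, st=None):
    p=arm.camera_params(name); f=200/np.tan(np.radians(p["fov_y"])/2)
    K=np.array([[f,0,p["cx"]],[0,f,p["cy"]],[0,0,1.]]); D=np.array(p["D"],float)
    if "rvec" in p:
        Rm=cv2.Rodrigues(np.array(p["rvec"],float))[0]; t=np.array(p["tvec"],float).ravel()
        return K,D,Rm,t
    st=st or arm.read_state(); T=np.eye(4); T[:3,:3]=R.from_quat(st["ee_rot"]).as_matrix(); T[:3,3]=st["position"]
    M=np.linalg.inv(T@np.array(p["tool_from_camera"])); return K,D,M[:3,:3],M[:3,3]
def w(c,px,z):
    "pixels -> world at height z"
    K,D,Rm,t=c; px=np.array(px,float).reshape(-1,1,2)
    n=cv2.undistortPoints(px,K,D).reshape(-1,2); d=np.c_[n,np.ones(len(n))]@Rm; o=-Rm.T@t
    z=np.broadcast_to(z,len(n)); return o+d*((z-o[2])/d[:,2])[:,None]
def proj(c,P):
    K,D,Rm,t=c; return cv2.projectPoints(np.array(P,float).reshape(-1,1,3),cv2.Rodrigues(Rm)[0],t,K,D)[0].reshape(-1,2)
def snap(name,fn,crop=None,s=1.25):
    st=arm.read_state(); im=arm.get_image(name); cv2.imwrite(f"pics/{fn}_raw.png",im)
    if crop: x0,y0,x1,y1=crop; im=im[y0:y1,x0:x1]
    cv2.imwrite(f"pics/{fn}.png",cv2.resize(im,None,fx=s,fy=s,interpolation=cv2.INTER_CUBIC)); return cam(name,st),st
E
python3 - <<'E'
from h import *
np.set_printoptions(precision=2,suppress=True)
print(arm.read_state())
for n in("top","scene"):
    c,_=snap(n,n+"0"); print(n,-c[2].T@c[3], c[0][0,0]); 
print(arm.camera_params("wrist"))
E
```

```text
{'clock': 0.0, 'joints': array([-0.9 ,  0.39,  0.01, -0.  , -1.19, -0.26]), 'joint_vel': array([0., 0., 0., 0., 0., 0.]), 'joint_efforts': array([ -0.  , -39.23,  18.84,   4.19,  -0.  ,  -0.  ]), 'position': array([ 250.52, -571.96,  230.21]), 'ee_rot': array([-0.2 ,  0.98,  0.  , -0.  ]), 'contact_force': array([-0.37,  0.61,  0.78]), 'wrist_torque': array([-0.01,  0.03,  0.01]), 'grasp_force': 0.0, 'gripper_width': 85.43656821642928}
top [ 349.94   53.73 1013.88] 430.7880877538513
scene [1246.65  414.76  964.27] 445.3320264022718
{'fov_y': 58.95439676242981, 'cx': 322.8781311373705, 'cy': 200.0457117763714, 'D': array([0.01, 0.  , 0.  , 0.  , 0.  ]), 'tool_from_camera': array([[   0.  ,   -0.95,   -0.32,   82.13],
       [   1.  ,   -0.  ,    0.  ,    0.45],
       [  -0.  ,   -0.32,    0.95, -141.96],
       [   0.  ,    0.  ,    0.  ,    1.  ]])}
```

View pics/top0.png

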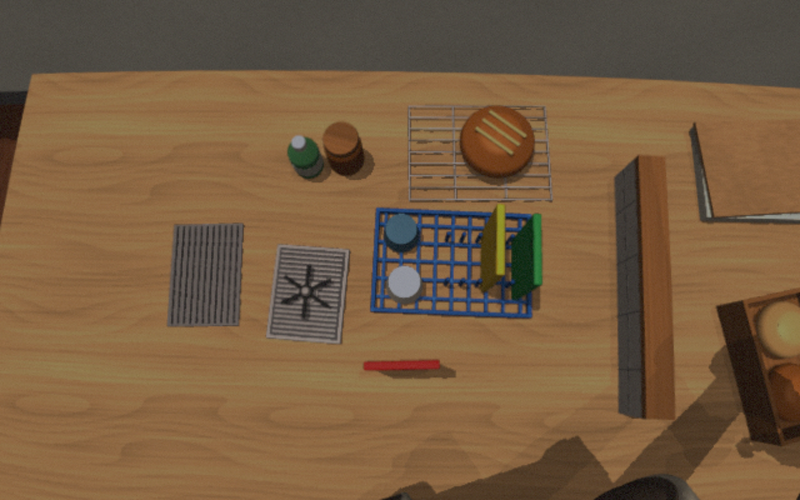

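View pics/scene0.png

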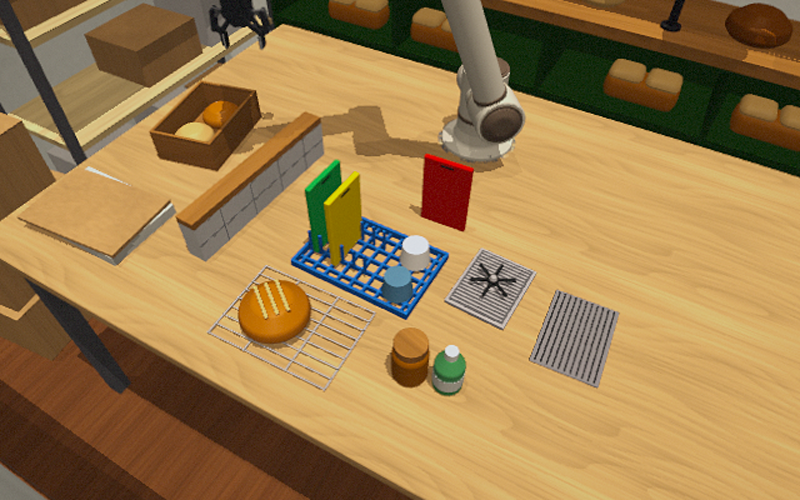

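The top view has world x up and y to the left. It shows the yellow board at about (500,250) and the green one at (535,260), both in the rack; there is no white board. The red look-alike stands apart at (400,365). The blue cup is at (402,233), the white cup at (404,283), the star at (306,292), the mat at (206,275) and the wall face at about (630,290).

```bash
python3 - <<'E'
from h import *
np.set_printoptions(precision=1,suppress=True)
im=cv2.imread("pics/top0_raw.png")
cv2.imwrite("pics/c1.png",cv2.resize(im[155:260,290:445],None,fx=5,fy=5,interpolation=cv2.INTER_CUBIC))
cv2.imwrite("pics/c2.png",cv2.resize(im[115:345,480:550],None,fx=2.6,fy=2.6,interpolation=cv2.INTER_CUBIC))
c=cam("top")
f=lambda px,z:w(c,np.array(px)/1.25,z)
print("rack",f([(377,209),(535,215),(531,318),(371,312)],20))
print("cups b,w",f([(402,229),(404,280)],62))
print("boards y(top,bot) g",f([(500,206),(500,276),(537,216),(537,286)],202))
print("star",f([(306,291)],41)); print("mat",f([(174,225),(243,223),(239,325),(168,326)],5))
print("wall foot",f([(617,168),(618,413)],0), f([(640,157),(644,417)],120))
E
```

```text
rack [[ 642.4  116.2   20. ]
 [ 637.  -188.3   20. ]
 [ 439.2 -174.8   20. ]
 [ 444.8  120.9   20. ]]
cups b,w [[593.   66.7  62. ]
 [499.2  61.   62. ]]
boards y(top,bot) g [[ 597.9  -88.8  202. ]
 [ 486.3  -86.8  202. ]
 [ 582.9 -147.1  202. ]
 [ 471.8 -143.5  202. ]]
star [[478.3 239.4  41. ]]
mat [[607.1 517.1   5. ]
 [613.6 378.5   5. ]
 [415.7 369.5   5. ]
 [409.5 506.8   5. ]]
wall foot [[ 746.  -365.5    0. ]
 [ 267.5 -338.7    0. ]] [[ 721.7 -360.4  120. ]
 [ 270.6 -335.8  120. ]]
```

View pics/c1.png

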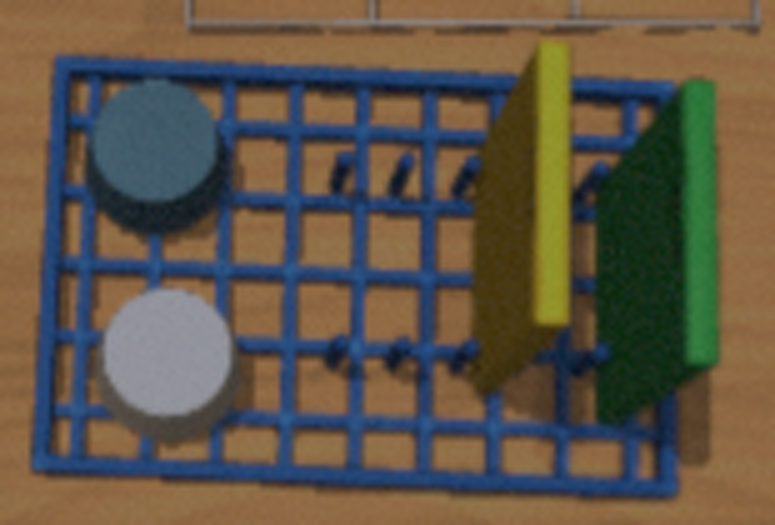

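View pics/c2.png

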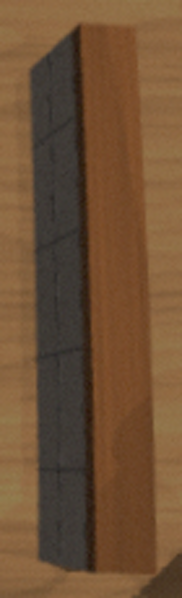

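```bash
python3 - <<'E'
from h import *
np.set_printoptions(precision=1,suppress=True)
c=cam("top")
f=lambda px,z:w(c,np.array(px)/5+[290,155],z)
g=lambda px,z:w(c,np.array(px)/2.6+[480,115],z)
def ln(n,P): d=P[0]-P[-1]; print(n,P,"mid",P[[0,-1]].mean(0),"len",np.linalg.norm(d),"yaw",np.degrees(np.arctan2(d[1],d[0])))
ln("Y",f([(555,42),(552,325)],202)); ln("G",f([(699,80),(702,362)],202))
r=f([(57,57),(677,85),(677,495),(33,470)],20); print(r, r.mean(0))
print("rack yaws",np.degrees(np.arctan2(*(r[0]-r[3])[[1,0]])),np.degrees(np.arctan2(*(r[1]-r[2])[[1,0]])),np.degrees(np.arctan2(*(r[0]-r[1])[[0,1]])))
print("cups",f([(153,140),(168,352)],62))
ln("wf",g([(31,68),(40,560)],0)); ln("wt",g([(79,24),(94,572)],120))
E
```

```text
Y [[600.9 -90.8 202. ]
 [487.8 -87.6 202. ]] mid [544.3 -89.2 202. ] len 113.08078040266355 yaw -1.634310218666007
G [[ 586.6 -147.6  202. ]
 [ 474.5 -145.1  202. ]] mid [ 530.6 -146.4  202. ] len 112.07298088004441 yaw -1.2646266821771122
[[ 644.4  116.7   20. ]
 [ 636.9 -181.9   20. ]
 [ 440.2 -176.3   20. ]
 [ 446.2  121.4   20. ]] [541.9 -30.   20. ]
rack yaws -1.351432418014133 -1.6510708355790813 1.446160751599696
cups [[593.5  69.   62. ]
 [496.   60.   62. ]]
wf [[ 727.7 -359.7    0. ]
 [ 267.5 -341.1    0. ]] mid [ 497.6 -350.4    0. ] len 460.58840777177 yaw -2.3180858975757026
wt [[ 724.9 -356.9  120. ]
 [ 267.8 -337.7  120. ]] mid [ 496.4 -347.3  120. ] len 457.44525408377785 yaw -2.397700348883518
```

The crops fit the sizes given: boards about 113 mm, wall 460 mm, rack yaw −1.5°, wall yaw −2.35°. These could be mistaken for the boards I want:
- the red board at top-view (400,365), which I leave alone
- the green bottle at (303,155)
- the brown lid at top right

I take the green slab at (535,250) and the yellow one at (500,240), both in rack slots and confirmed in the close crop.

```bash
cat >> h.py <<'E'
def go(x,y,z,yaw=None):
    "tool shift (mm) and roll (deg) from now to TCP x,y,z with tool-y heading 90+yaw"
    s=arm.read_state(); M=R.from_quat(s["ee_rot"]).as_matrix()
    cur=np.degrees(np.arctan2(M[1,1],M[0,1]))-90
    d=M.T@(np.array([x,y,z])-s["position"]); roll=0 if yaw is None else cur-yaw
    print(f"t={s['clock']:.1f} pos",np.round(s["position"],1),"yaw %.1f"%cur,"wid %.1f"%s["gripper_width"],"F",np.round(s["contact_force"],1),"->",np.round(d,1),"roll %.1f"%roll)
E
python3 -c "
from h import *
go(531,-146.5,250,-1.5)"
```

```text
t=0.1 pos [ 250.5 -572.   230.3] yaw 23.6 wid 85.1 F [-0.8  0.7  1.2] -> [-427.6  277.4  -19.2] roll 25.1
```

Emit:
drive_tool --pt "0 -427.5 277.5 -20 25" --pt "0 -427.5 277.5 -20 25" --pt "0 -427.5 277.5 -20 25" --pt "0 -427.5 277.5 -20 25" --pt "0 -427.5 277.5 -20 25" --pt "0 -427.5 277.5 -20 25" --pt "0 -427.5 277.5 -20 25" --pt "0 -427.5 277.5 -20 25" --pt "0 -427.5 277.5 -20 25" --pt "0 -427.5 277.5 -20 25" --pt "0 -427.5 277.5 -20 25" --pt "0 -427.5 277.5 -20 25"

```text
clock: 1.3
position: [532.3, -144.3, 250.7]
ee_rot: [0.01, 1.0, 0.0, -0.0]
contact_force: [0.2, 0.2, 0.0]
gripper_width: 42.6
grasp_force: 0.0
```

```bash
python3 -c "
from h import *
go(531,-146.5,162,-1.5)
c,s=snap('wrist','w1')
print(proj(c,[[588,-148,202],[473.5,-145,202],[602,-91,202],[487.5,-88,202]]).round())"
```

```text
t=1.3 pos [ 532.3 -144.3  250.7] yaw -1.1 wid 42.6 F [0.2 0.2 0. ] -> [ 1.2 -2.2 88.7] roll 0.4
[[317. 309.]
 [318. 126.]
 [406. 326.]
 [423. 150.]]
```

View pics/w1.png

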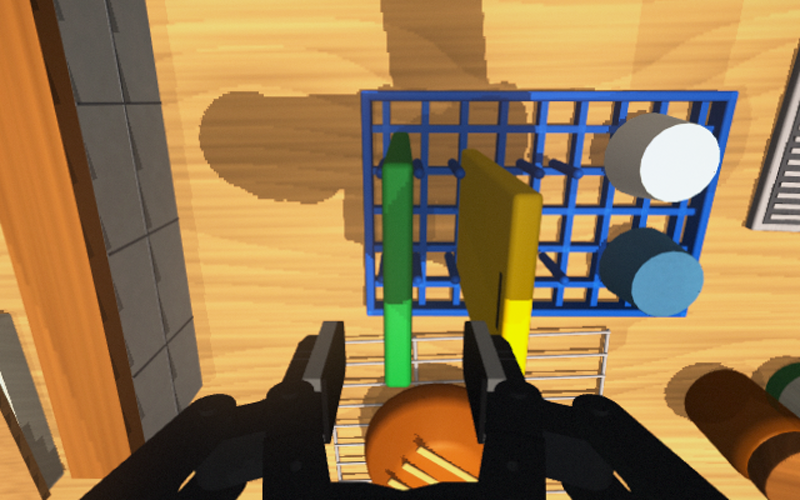

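The green top edge lies within about 2 px of the prediction and centred between the fingers, so I go down and grip.

Emit:
drive_tool --pt "0 0 0 0 0" --pt "0 0 0 30 0" --pt "0 0 0 60 0" --pt "0 0 0 89 0" --pt "0 0 0 89 0" --pt "1 0 0 89 0" --pt "1 0 0 89 0" --pt "1 0 0 89 0" --pt "1 0 0 89 0" --pt "1 0 0 89 0"

```text
clock: 2.35
position: [532.2, -147.1, 164.4]
ee_rot: [0.012, 1.0, -0.0, 0.002]
contact_force: [-0.6, -0.9, 6.3]
gripper_width: 13.4
grasp_force: 59.8
```

Emit:
drive_tool --pt "1 0 0 -30 0" --pt "1 0 0 -65 0" --pt "1 0 0 -100 0" --pt "1 0 0 -100 0" --pt "1 -14 -40 -100 1" --pt "1 -28 -80 -100 1" --pt "1 -42 -120 -100 1" --pt "1 -45 -155 -100 1" --pt "1 -45 -165 -100 1" --pt "1 -45 -165 -100 1" --pt "1 -45 -165 -100 1"

```text
clock: 3.45
position: [571.6, -311.9, 261.3]
ee_rot: [0.02, 1.0, 0.001, -0.001]
contact_force: [0.0, 1.1, -1.6]
gripper_width: 13.3
grasp_force: 59.9
```

```bash
python3 -c "
from h import *
go(573.5,-313.1,156,-2.35)
c,s=snap('scene','s1',(130,60,450,260),2.5)"
```

```text
t=3.5 pos [ 571.6 -311.9  261.3] yaw -2.3 wid 13.3 F [ 0.   1.1 -1.6] -> [ -2.1  -1.3 105.3] roll 0.0
```

View pics/s1.png

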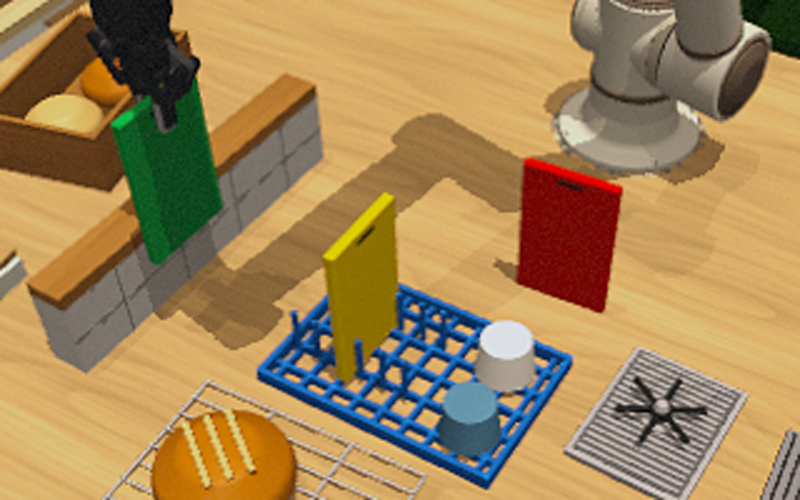

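The green board hangs upright in front of the wall, centred in the grip. I lower it.

Emit:
drive_tool --pt "1 -1 -1 35 0" --pt "1 -1 -1 70 0" --pt "1 -1 -1 95 0" --pt "1 -1 -1 103 0" --pt "1 -1 -1 106 0" --pt "1 -1 -1 108 0" --pt "1 -1 -1 108 0"

```text
clock: 4.2
position: [573.9, -313.8, 155.9]
ee_rot: [0.02, 1.0, -0.0, 0.001]
contact_force: [-0.5, 0.6, -2.8]
gripper_width: 13.4
grasp_force: 59.8
```

Emit:
drive_tool --pt "1 0 0 1.5 0" --pt "1 0 0 3 0" --pt "1 0 0 3.5 0" --pt "1 0 0 3.5 0"

```text
clock: 4.6
position: [573.5, -314.2, 152.5]
ee_rot: [0.02, 1.0, -0.001, 0.001]
contact_force: [-1.4, 0.7, 4.7]
gripper_width: 13.2
grasp_force: 60.9
```

Emit:
drive_tool --pt "0.25 0 0 0 0" --pt "0.25 0 0 0 0" --pt "0.25 0 0 0 0" --pt "0.25 0 -5 0 0" --pt "0.25 0 -10 0 0" --pt "0.25 0 -14 0 0" --pt "0.25 0 -18 0 0" --pt "0.25 0 -22 0 0" --pt "0.25 0 -26 0 0" --pt "0.25 0 -30 0 0" --pt "0.25 0 -34 0 0" --pt "0.25 0 -38 0 0"

```text
clock: 5.8
position: [571.5, -352.2, 150.8]
ee_rot: [0.021, 1.0, -0.0, -0.0]
contact_force: [0.2, 0.1, 0.8]
gripper_width: 32.2
grasp_force: 0.0
```

```bash
python3 -c "
from h import *
go(573.5,-313.1,156,-2.35)
c,s=snap('scene','s2',(130,60,290,180),5)"
```

```text
t=5.8 pos [ 571.5 -352.2  150.8] yaw -2.3 wid 32.2 F [0.2 0.1 0.8] -> [-0.4 39.1 -5.2] roll 0.0
```

View pics/s2.png

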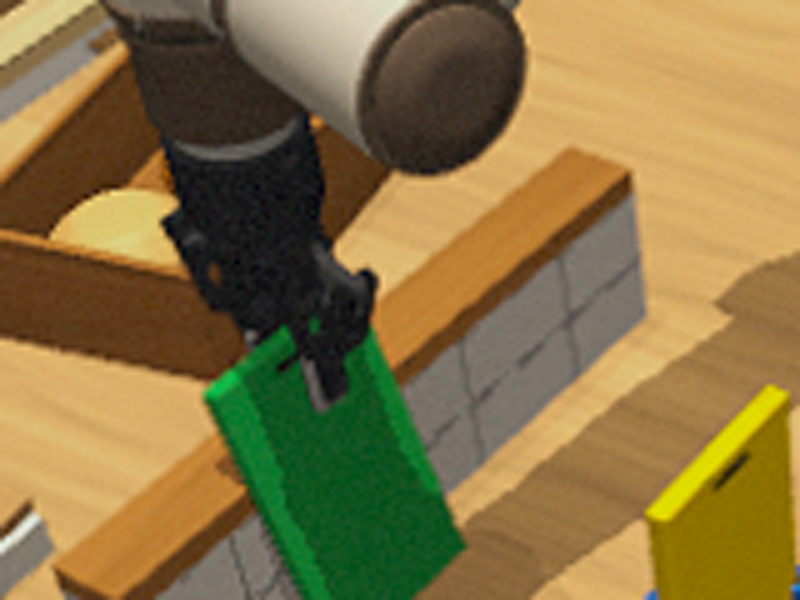

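The green board leans on the wall clear of the fingers. I lift straight out and go to the yellow one.

Emit:
drive_tool --pt "0.25 0 -3 0 0" --pt "0.25 0 -3 -15 0" --pt "0.25 0 -3 -45 0" --pt "0.25 0 -3 -90 0" --pt "0 0 10 -110 0" --pt "0 6 60 -110 0" --pt "0 12 110 -110 -1" --pt "0 17 160 -110 -1" --pt "0 17 210 -110 -1" --pt "0 17 250 -110 -1" --pt "0 17 264 -110 -1" --pt "0 17 264 -110 -1"

```text
clock: 7.05
position: [565.5, -85.5, 261.2]
ee_rot: [0.01, 1.0, 0.0, 0.0]
contact_force: [-0.3, 0.7, 0.3]
gripper_width: 43.3
grasp_force: 0.0
```

```bash
python3 -c "
from h import *
go(544.3,-89.2,162,-1.5)
c,s=snap('wrist','w2')
print(1.25*proj(c,[[602,-91,202],[487,-88,202]]).round())"
```

```text
t=7.0 pos [565.5 -85.5 261.2] yaw -1.2 wid 43.3 F [-0.3  0.7  0.3] -> [21.2 -4.1 99.1] roll 0.3
[[392.5  342.5 ]
 [392.5  108.75]]
```

View pics/w2.png

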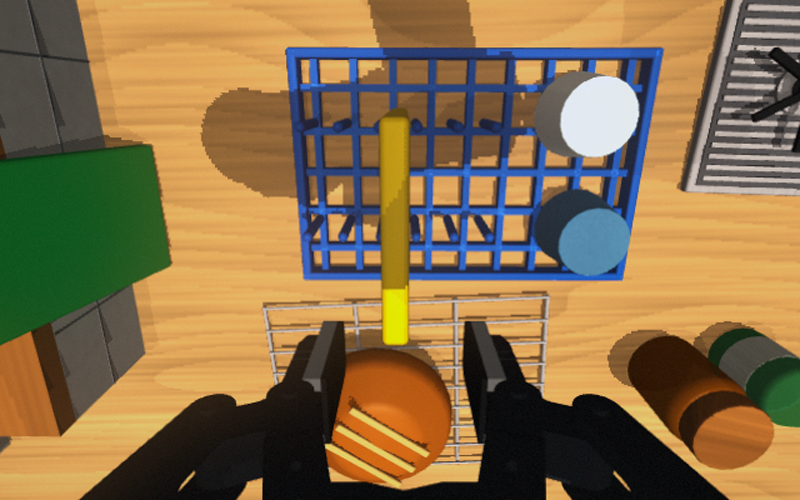

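Emit:
drive_tool --pt "0 21 -1.5 0 0" --pt "0 21 -1.5 0 0" --pt "0 21 -1.5 30 0" --pt "0 21 -1.5 65 0" --pt "0 21 -1.5 98 0" --pt "0 21 -1.5 98 0" --pt "1 21 -1.5 98 0" --pt "1 21 -1.5 98 0" --pt "1 21 -1.5 98 0" --pt "1 21 -1.5 98 0" --pt "1 21 -1.5 98 0"

```text
clock: 8.2
position: [546.0, -88.5, 165.0]
ee_rot: [0.011, 1.0, -0.0, 0.003]
contact_force: [0.9, -1.1, 5.4]
gripper_width: 13.1
grasp_force: 60.4
```

Emit:
drive_tool --pt "1 0 0 -30 0" --pt "1 0 0 -65 0" --pt "1 0 0 -100 0" --pt "1 0 0 -100 0" --pt "1 30 -30 -100 1" --pt "1 60 -65 -100 1" --pt "1 90 -100 -100 1" --pt "1 117 -135 -100 1" --pt "1 117 -175 -100 1" --pt "1 117 -210 -100 1" --pt "1 117 -221 -100 1" --pt "1 117 -221 -100 1"

```text
clock: 9.4
position: [421.0, -307.0, 260.7]
ee_rot: [0.022, 1.0, 0.001, -0.002]
contact_force: [-0.4, 1.1, -3.1]
gripper_width: 13.2
grasp_force: 59.9
```

Emit:
drive_tool --pt "1 0 0 0 0" --pt "1 0 0 30 0" --pt "1 0 0 65 0" --pt "1 0 0 95 0" --pt "1 0 0 103 0" --pt "1 0 0 106 0" --pt "1 0 0 106 0"

```text
clock: 10.1
position: [423.2, -306.4, 157.9]
ee_rot: [0.02, 1.0, -0.0, 0.001]
contact_force: [0.4, 0.1, -3.8]
gripper_width: 13.5
grasp_force: 59.8
```

```bash
python3 -c "
from h import *
go(423.7,-307,153,-2.35)
c,s=snap('scene','s3',(130,60,330,210),4)"
```

```text
t=10.1 pos [ 423.2 -306.4  157.9] yaw -2.3 wid 13.5 F [ 0.4  0.1 -3.8] -> [-0.6 -0.6  4.9] roll 0.1
```

View pics/s3.png

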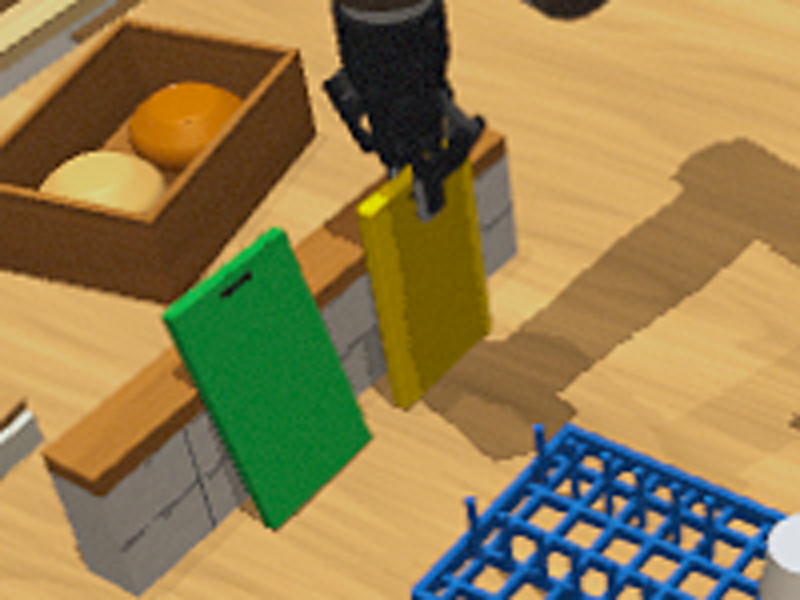

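The green board stands leaning against the wall, with its foot on the counter. The yellow one hangs in place and goes down the last 5 mm.

Emit:
drive_tool --pt "1 0 0 2 0" --pt "1 0 0 4 0" --pt "1 0 0 5 0" --pt "1 0 0 5 0"

```text
clock: 10.55
position: [422.5, -306.9, 153.1]
ee_rot: [0.02, 1.0, -0.0, 0.001]
contact_force: [-1.5, -0.1, 4.7]
gripper_width: 13.3
grasp_force: 60.9
```

Emit:
drive_tool --pt "0.25 0 0 0 0" --pt "0.25 0 0 0 0" --pt "0.25 0 0 0 0" --pt "0.25 0 -5 0 0" --pt "0.25 0 -10 0 0" --pt "0.25 0 -14 0 0" --pt "0.25 0 -18 0 0" --pt "0.25 0 -22 0 0" --pt "0.25 0 -26 0 0" --pt "0.25 0 -30 0 0" --pt "0.25 0 -35 0 0" --pt "0.25 0 -41 0 0"

```text
clock: 11.75
position: [420.5, -347.9, 151.8]
ee_rot: [0.02, 1.0, -0.0, 0.0]
contact_force: [0.6, -0.4, -0.6]
gripper_width: 32.1
grasp_force: 0.0
```

Emit:
drive_tool --pt "0.25 0 0 0 0" --pt "0.25 0 0 -15 0" --pt "0.25 0 0 -45 0" --pt "0.25 0 0 -90 0" --pt "0 0 10 -110 0" --pt "0 0 60 -110 0" --pt "-1 0 110 -110 0" --pt "-1 0 160 -110 0" --pt "-1 0 210 -110 0" --pt "-1 0 260 -110 0"

```text
clock: 12.75
position: [430.7, -85.9, 262.1]
ee_rot: [0.021, 1.0, 0.0, 0.0]
contact_force: [0.8, -0.1, -0.7]
gripper_width: 85.5
grasp_force: 0.0
```

```bash
python3 -c "
from h import *
go(496,60,120,0)
snap('scene','s4'); snap('top','t4')
a=cv2.imread('pics/s4_raw.png');b=cv2.imread('pics/t4_raw.png')
cv2.imwrite('pics/m4.png',np.hstack([cv2.resize(a[60:220,130:330],None,fx=2.5,fy=2.5),cv2.resize(b[100:260,200:320],None,fx=2.5,fy=2.5)]))"
```

```text
t=12.8 pos [430.7 -85.9 262.1] yaw -2.4 wid 85.5 F [ 0.8 -0.1 -0.7] -> [-59.1 148.4 142.2] roll -2.4
```

View pics/m4.png

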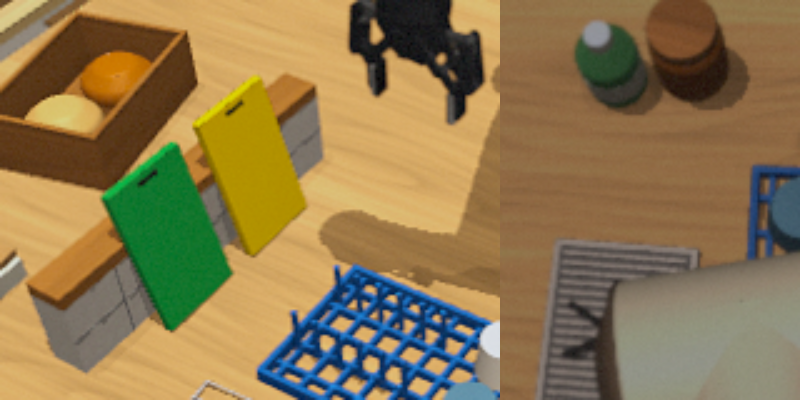

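```bash
python3 -c "
from h import *
np.set_printoptions(precision=1,suppress=True)
c=cam('scene')
f=lambda px,z:w(c,np.array(px)/2.5+[130,60],z)
o=np.array([497,-349.,0]);a=np.radians(-2.35);u=np.array([np.cos(a),np.sin(a),0]);n=np.array([-u[1],u[0],0])
for nm,b,t in(('g',[(173,330),(231,272)],[(109,198),(177,147)]),('y',[(254,254),(305,210)],[(199,127),(261,80)])):
  B=f(b,3.6)-o;T=f(t,184)-o
  print(nm,B@u,B@n,T@u,T@n,'lean',np.degrees(np.arctan((B@n-T@n)/181)))
ct=cam('top');print(w(ct,np.array([(364,366),(439,365)])/1.25,190))
cw,s=snap('wrist','w5')
print(1.25*proj(cw,[[496,60,62],[593.5,69,62]]))"
```

```text
g [127.5  15.4] [46.  42.3] [126.5  21.4] [-0.1  4. ] lean [14.3 11.9]
y [ -25.  -125.6] [46.3 50.9] [ -19.9 -130.1] [1.1 4.2] lean [14.  14.5]
[[347.3 117.2 190. ]
 [351.1   4.8 190. ]]
[[575.8 278.7]
 [575.8 377.9]]
```

View pics/w5.png

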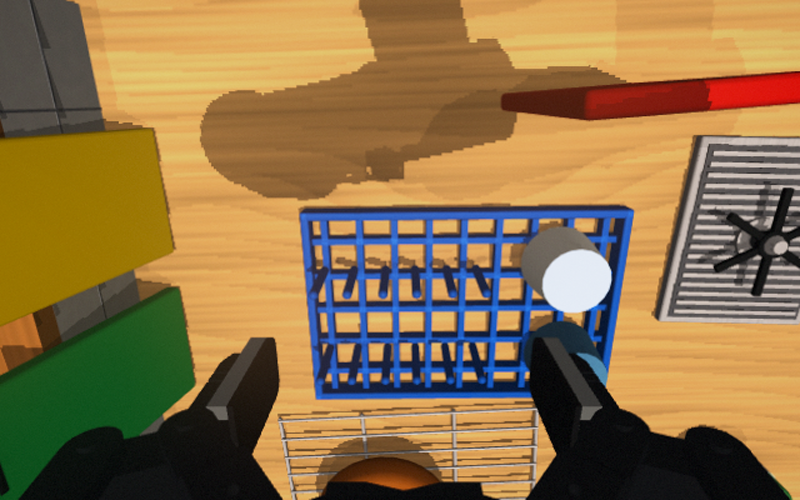

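Leans come out near 14°. The white cup's top at (577,280) agrees with the prediction. The red look-alike at (650,95) is clear of the path.

```bash
python3 -c "
from h import *
go(496,60,120,-1.5)
cw=cam('wrist');print(w(cw,np.array([(775,244),(577,280)])/1.25,[41,62]))"
```

```text
t=12.9 pos [431.2 -85.  262.2] yaw -2.0 wid 85.4 F [0.4 0.3 0.1] -> [-59.6 147.1 142.3] roll -0.5
[[478.52264262 232.98285436  41.        ]
 [497.22213984  58.80755202  62.        ]]
```

Emit:
drive_tool --pt "-1 -15 40 30 -1" --pt "-1 -30 80 70 -1" --pt "-1 -50 120 110 -1" --pt "-1 -60 147 140 -1" --pt "-1 -60 147 142 -1" --pt "-1 -60 147 142 -1" --pt "-1 -60 147 142 -1"

```text
clock: 13.6
position: [497.4, 55.6, 120.4]
ee_rot: [0.012, 1.0, -0.0, 0.0]
contact_force: [-0.4, -0.5, 0.7]
gripper_width: 85.3
grasp_force: 0.0
```

```bash
python3 -c "
from h import *
go(496.5,59.5,16,-1.5)
cw,s=snap('wrist','w6')
c,s=snap('top','t6')
print(1.25*proj(cw,[[496.5,59.5,62],[593.5,69,62]]))"
```

```text
t=13.6 pos [497.4  55.6 120.4] yaw -1.4 wid 85.3 F [-0.4 -0.5  0.7] -> [  1.    3.9 104.4] roll 0.1
[[409.41973037 275.42439088]
 [429.98252151 436.38546   ]]
```

View pics/w6.png

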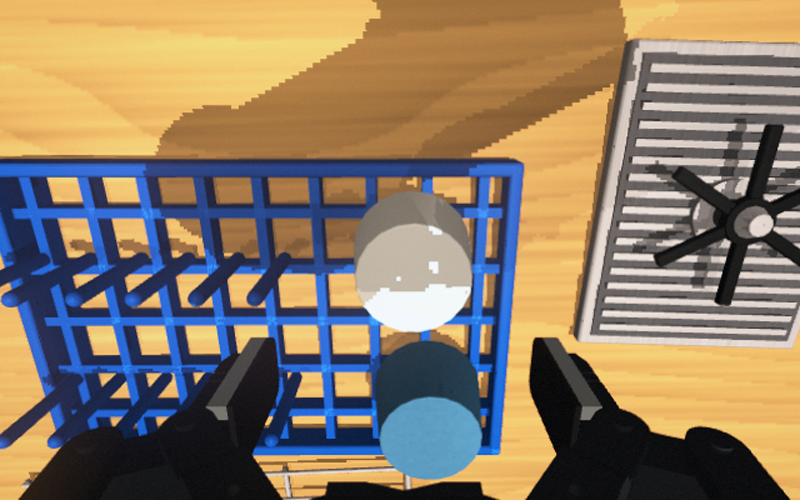

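The white top is centred at (413,277), about 2 mm to the +y side of the prediction. The star nozzle shows at (760,223).

Emit:
drive_tool --pt "-1 1 3 0 0" --pt "-1 1 3 0 0" --pt "-1 1 3 35 0" --pt "-1 1 3 70 0" --pt "-1 1 3 95 0" --pt "-1 1 3 104 0" --pt "-1 1 3 104 0"

```text
clock: 14.4
position: [495.8, 59.4, 15.3]
ee_rot: [0.012, 1.0, -0.0, -0.001]
contact_force: [0.2, -0.8, 0.3]
gripper_width: 85.4
grasp_force: 0.0
```

```bash
python3 -c "
from h import *
s=arm.read_state()
go(496.5,61,16,-1.5)
# star from w6 pose
p=arm.camera_params('wrist');st=dict(position=[497.4,55.6,120.4],ee_rot=R.from_euler('z',-1.4,degrees=True).__mul__(R.from_quat([0,1,0,0])).as_quat())
print(w(cam('wrist',st),np.array([(760,223),(413,277)])/1.25,[41,62]))"
```

```text
t=14.4 pos [495.8  59.4  15.3] yaw -1.4 wid 85.4 F [ 0.2 -0.8  0.3] -> [-0.7  1.6 -0.7] roll 0.1
[[480.28886816 240.38161375  41.        ]
 [497.37543067  61.23044434  62.        ]]
```

Emit:
drive_tool --pt "-1 0 1.5 0 0" --pt "-0.7 0 1.5 0 0" --pt "-0.6 0 1.5 0 0" --pt "-0.4 0 1.5 0 0" --pt "0 0 1.5 0 0" --pt "1 0 1.5 0 0" --pt "1 0 1.5 0 0" --pt "1 0 1.5 0 0"

```text
clock: 15.2
position: [497.0, 61.4, 18.0]
ee_rot: [0.011, 1.0, 0.0, 0.001]
contact_force: [-2.1, -0.3, 11.7]
gripper_width: 63.3
grasp_force: 63.1
```

Emit:
drive_tool --pt "1 0 0 -20 0" --pt "1 0 0 -45 0" --pt "1 0 0 -70 0" --pt "1 0 0 -75 0" --pt "1 5 40 -75 0" --pt "1 10 80 -75 0" --pt "1 15 120 -75 0" --pt "1 20 150 -75 0" --pt "1 22 170 -75 0" --pt "1 22 178 -75 0" --pt "1 22 178 -75 0"

```text
clock: 16.3
position: [478.0, 240.2, 90.0]
ee_rot: [0.011, 1.0, -0.0, -0.0]
contact_force: [0.4, 1.2, -1.9]
gripper_width: 62.9
grasp_force: 67.8
```

```bash
python3 -c "
from h import *
go(479,239.5,60,-1.4)
a,s=snap('scene','s7'); b,s=snap('wrist','w7')
a=cv2.imread('pics/s7_raw.png');b=cv2.imread('pics/w7_raw.png')
cv2.imwrite('pics/m7.png',np.hstack([cv2.resize(a[150:320,290:460],(400,400)),cv2.resize(b[:,160:560],(400,400))]))"
```

```text
t=16.3 pos [478.  240.2  90. ] yaw -1.3 wid 62.9 F [ 0.4  1.2 -1.9] -> [-1.1 -0.6 30. ] roll 0.1
```

View pics/m7.png

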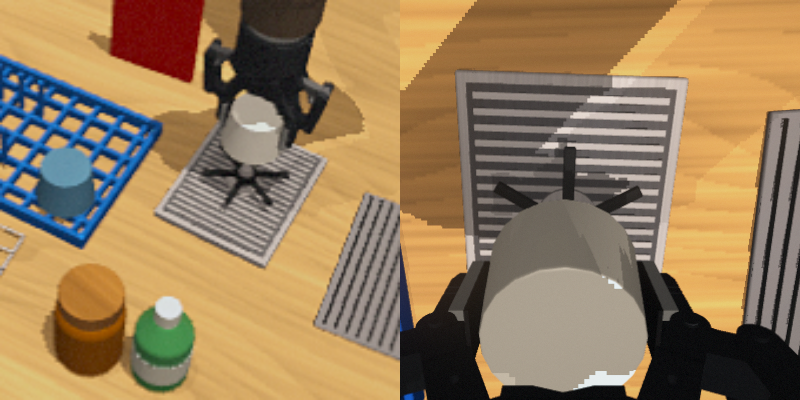

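The cup is held straight above the star, with the arms symmetric around it. I lower it slowly.

Emit:
drive_tool --pt "1 -1 -0.5 25 0" --pt "1 -1 -0.5 42 0" --pt "1 -1 -0.5 47 0" --pt "1 -1 -0.5 51 0" --pt "1 -1 -0.5 55 0" --pt "1 -1 -0.5 58 0" --pt "1 -1 -0.5 60 0" --pt "1 -1 -0.5 60 0"

```text
clock: 17.2
position: [479.8, 239.0, 31.5]
ee_rot: [0.012, 1.0, 0.0, 0.0]
contact_force: [0.4, -3.7, 3.8]
gripper_width: 62.8
grasp_force: 68.3
```

Emit:
drive_tool --pt "1 0 0 2 0" --pt "1 0 0 4 0" --pt "1 0 0 6 0" --pt "1 0 0 6 0" --pt "1 0 0 6 0"

```text
clock: 17.7
position: [479.9, 239.2, 27.8]
ee_rot: [0.011, 1.0, 0.0, 0.001]
contact_force: [-4.2, -6.7, 20.8]
gripper_width: 63.4
grasp_force: 70.0
```

The force rose from 4 to 21 N, so the star is on its stop. I hold it there for well over a second.

Emit:
drive_tool --pt "1 0 0 1 0" --pt "1 0 0 1 0" --pt "1 0 0 1 0" --pt "1 0 0 1 0" --pt "1 0 0 1 0" --pt "1 0 0 1 0" --pt "1 0 0 1 0" --pt "1 0 0 1 0" --pt "1 0 0 1 0" --pt "1 0 0 1 0" --pt "1 0 0 1 0" --pt "1 0 0 1 0"

```text
clock: 18.9
position: [480.0, 239.2, 27.6]
ee_rot: [0.011, 1.0, 0.0, 0.001]
contact_force: [-6.7, -6.2, 27.8]
gripper_width: 62.8
grasp_force: 70.5
```

Emit:
drive_tool --pt "1 0 0 0 0" --pt "1 0 0 0 0" --pt "1 0 0 0 0" --pt "1 0 0 0 0" --pt "1 0 0 0 0" --pt "1 0 0 -15 0" --pt "1 0 0 -45 0" --pt "1 0 0 -65 0" --pt "1 0 0 -65 0"

```text
clock: 19.8
position: [481.0, 241.3, 91.2]
ee_rot: [0.011, 1.0, 0.003, 0.003]
contact_force: [0.1, 0.2, -2.1]
gripper_width: 63.0
grasp_force: 67.8
```

```bash
python3 -c "
from h import *
np.set_printoptions(precision=1,suppress=True)
c,s=snap('top','t8'); b,s=snap('wrist','w8')
ct=cam('top');m=w(ct,np.array([(174,225),(243,223),(239,325),(168,326)])/1.25,5);print('mat',m.mean(0),'yaw',np.degrees(np.arctan2(*(m[0]-m[3])[[1,0]])))
k=m.mean(0)
go(k[0]-45,k[1],80,-1.4)
a=cv2.imread('pics/t8_raw.png')
cv2.imwrite('pics/m8.png',np.hstack([cv2.resize(a[150:290,110:310],None,fx=2.5,fy=2.5,interpolation=2),cv2.resize(a[150:270,290:410],(350,350))]))"
```

```text
mat [511.5 443.    5. ] yaw 2.9703943720733426
t=19.9 pos [478.9 239.5  88.1] yaw -1.4 wid 63.4 F [-0.4 -0.7 -2.5] -> [ 17.3 203.1   8.3] roll 0.0
```

View pics/m8.png

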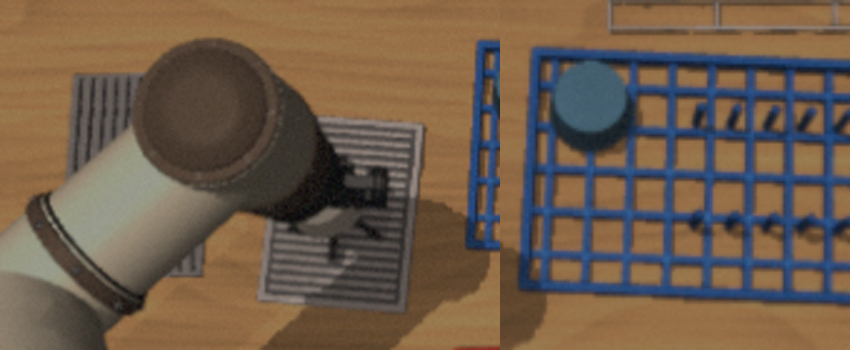

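Emit:
drive_tool --pt "1 -15 42 0 0" --pt "1 -30 84 0 0" --pt "1 -45 126 0 0" --pt "1 -60 168 0 0" --pt "1 -70 195 0 0" --pt "1 -72 207 0 0" --pt "1 -72 207 0 0" --pt "1 -72 207 0 0" --pt "1 -72 207 30 0" --pt "1 -72 207 55 0" --pt "1 -72 207 65 0" --pt "1 -72 207 68 0"

```text
clock: 21.1
position: [555.5, 442.6, 19.5]
ee_rot: [0.012, 1.0, -0.001, -0.001]
contact_force: [-0.1, -0.5, -1.5]
gripper_width: 63.2
grasp_force: 67.7
```

```bash
python3 -c "
from h import *
go(556.4,445.3,11,-1.4)
snap('scene','s9'); snap('wrist','w9')
a=cv2.imread('pics/s9_raw.png');b=cv2.imread('pics/w9_raw.png')
cv2.imwrite('pics/m9.png',np.hstack([cv2.resize(a[180:330,370:520],(400,400)),cv2.resize(b[:,120:520],(400,400))]))"
```

```text
t=21.1 pos [555.5 442.6  19.5] yaw -1.4 wid 63.2 F [-0.1 -0.5 -1.5] -> [-0.8  2.7  8.5] roll 0.0
```

View pics/m9.png

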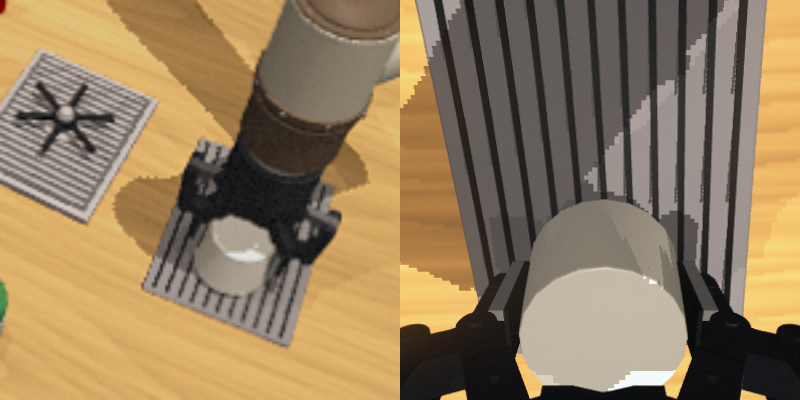

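The cup hangs over the far half of the mat, centred across it. I set it down.

Emit:
drive_tool --pt "1 0 0 3 0" --pt "1 0 0 5 0" --pt "1 0 0 6.5 0" --pt "1 0 0 7.5 0" --pt "1 0 0 7.5 0"

```text
clock: 21.7
position: [556.2, 444.4, 13.3]
ee_rot: [0.012, 1.0, -0.0, -0.0]
contact_force: [-0.5, -0.7, -2.2]
gripper_width: 63.0
grasp_force: 67.8
```

Emit:
drive_tool --pt "1 0 0 1 0" --pt "1 0 0 2 0" --pt "1 0 0 3 0" --pt "1 0 0 3 0"

```text
clock: 22.1
position: [556.3, 444.5, 11.2]
ee_rot: [0.012, 1.0, 0.0, 0.0]
contact_force: [-2.0, -1.5, 4.3]
gripper_width: 63.1
grasp_force: 68.3
```

Emit:
drive_tool --pt "0 0 0 0 0" --pt "-0.6 0 0 0 0" --pt "-1 0 0 0 0" --pt "-1 0 0 0 0" --pt "-1 0 0 -20 0" --pt "-1 0 0 -60 0" --pt "-1 0 0 -110 0" --pt "-1 0 -40 -120 0" --pt "-1 0 -90 -120 0" --pt "-1 0 -140 -120 0" --pt "-1 0 -190 -120 0" --pt "-1 0 -240 -120 0"

```text
clock: 23.3
position: [550.4, 202.7, 130.4]
ee_rot: [0.012, 1.0, 0.0, 0.0]
contact_force: [1.0, -0.9, 0.6]
gripper_width: 85.2
grasp_force: 0.0
```

```bash
python3 -c "
from h import *
go(593.5,69,120,-1.4)
c,s=snap('top','t10')
cw,s=snap('wrist','w10')
a=cv2.imread('pics/t10_raw.png');b=cv2.imread('pics/w10_raw.png')
cv2.imwrite('pics/m10.png',np.vstack([cv2.resize(a[155:275,130:390],(650,300),interpolation=2),cv2.resize(b[:,:520],(390,300)) if 0 else cv2.copyMakeBorder(cv2.resize(b,(480,300)),0,0,0,170,0)]))
print(arm.read_state()['position'])"
```

```text
t=23.3 pos [550.4 202.7 130.4] yaw -1.3 wid 85.2 F [ 1.  -0.9  0.6] -> [ -46.2 -132.7   10.4] roll 0.1
[549.43573301 199.20182159 130.34169609]
```

View pics/m10.png

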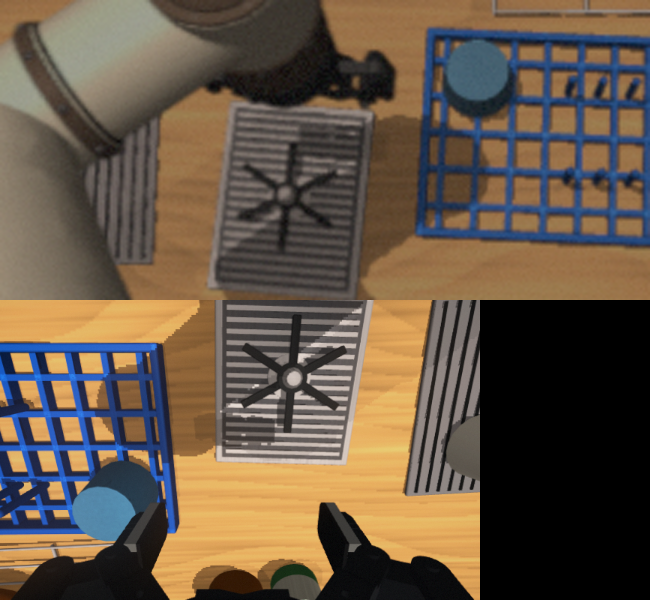

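I have now viewed 16 pictures, which is over the limit of 14. I miscounted by two, so I view no more and measure by code only. The last one showed the blue cup unmoved at top-view raw (321,182) and the white cup on the mat.

```bash
cat >> h.py <<'E'
def bluetop(im):
    "centroid/size of the blue cup's light top face"
    h=cv2.cvtColor(im,cv2.COLOR_BGR2HSV); m=((h[...,0]>92)&(h[...,0]<110)&(h[...,1]>60)&(h[...,1]<190)&(h[...,2]>75)).astype(np.uint8)
    m=cv2.morphologyEx(m,cv2.MORPH_OPEN,np.ones((5,5)))
    n,l,s,c=cv2.connectedComponentsWithStats(m); return sorted([(int(s[i,4]),tuple(s[i,:4]),c[i].round(1)) for i in range(1,n)],key=lambda t:-t[0])[:3]
E
python3 -c "
from h import *
ct=cam('top');print(w(ct,[(320.8,181.8)],62))
print(bluetop(cv2.imread('pics/t10_raw.png')));b=cv2.imread('pics/w10_raw.png');print(bluetop(b),cv2.cvtColor(b,cv2.COLOR_BGR2HSV)[285,133],cv2.cvtColor(b,cv2.COLOR_BGR2HSV)[235,180])
go(592.5,69,120,-1.4)"
```

```text
[[596.30226809  68.57015376  62.        ]]
[(483, (np.int32(308), np.int32(171), np.int32(25), np.int32(24)), array([320.1, 182.7]))]
[(4647, (np.int32(96), np.int32(248), np.int32(85), np.int32(73)), array([136.6, 283. ])), (54, (np.int32(187), np.int32(268), np.int32(8), np.int32(8)), array([190.6, 271.6]))] [102 131 171] [103 116  68]
t=23.4 pos [549.4 199.2 130.3] yaw -1.7 wid 85.5 F [ 0.7  0.5 -0.1] -> [ -46.9 -128.9   10.4] roll -0.3
```

Detection by colour works. The cup is at about (594.5, 69). Next I go above it, staying 40 mm short in x so that the wrist camera sees it.

Emit:
drive_tool --pt "-1 0 -40 0 0" --pt "-1 0 -80 0 0" --pt "-1 0 -120 0 0" --pt "-1 0 -129 0 0" --pt "-1 0 -129 0 0" --pt "-1 0 -129 0 0" --pt "-1 0 -129 0 0"

```text
clock: 24.1
position: [547.9, 76.8, 130.3]
ee_rot: [0.011, 1.0, 0.0, 0.0]
contact_force: [-0.1, 0.8, -0.3]
gripper_width: 85.6
grasp_force: 0.0
```

```bash
python3 -c "
from h import *
cw,s=snap('wrist','w11');b=bluetop(cv2.imread('pics/w11_raw.png'));print(b)
print(w(cw,[b[0][2]],62))
ct,_=snap('top','t11');print(bluetop(cv2.imread('pics/t11_raw.png')))
go(594.5,69,120,-1.4)"
```

```text
[(5882, (np.int32(270), np.int32(216), np.int32(86), np.int32(101)), array([316.4, 272.8])), (72, (np.int32(215), np.int32(55), np.int32(12), np.int32(6)), array([220.5,  57.5])), (54, (np.int32(202), np.int32(55), np.int32(9), np.int32(6)), array([206. ,  57.5]))]
[[589.0875944   72.59673619  62.        ]]
[]
t=24.2 pos [547.7  76.7 130.2] yaw -1.3 wid 85.2 F [-0.  -0.1 -0.4] -> [-46.9  -6.7  10.2] roll 0.1
```

Emit:
drive_tool --pt "-1 -30 -5.5 0 0" --pt "-1 -45.5 -5.5 0 0" --pt "-1 -45.5 -5.5 0 0" --pt "-1 -45.5 -5.5 0 0" --pt "-1 -45.5 -5.5 40 0" --pt "-1 -45.5 -5.5 80 0" --pt "-1 -45.5 -5.5 105 0" --pt "-1 -45.5 -5.5 114 0" --pt "-1 -45.5 -5.5 114 0"

```text
clock: 25.1
position: [591.8, 69.0, 15.5]
ee_rot: [0.011, 1.0, -0.001, -0.001]
contact_force: [-0.6, 0.1, 0.5]
gripper_width: 85.3
grasp_force: 0.0
```

Emit:
drive_tool --pt "-0.7 0 0 0 0" --pt "-0.6 0 0 0 0" --pt "-0.4 0 0 0 0" --pt "0 0 0 0 0" --pt "1 0 0 0 0" --pt "1 0 0 0 0" --pt "1 0 0 0 0"

```text
clock: 25.8
position: [594.0, 69.1, 19.3]
ee_rot: [0.011, 1.0, 0.0, 0.002]
contact_force: [-2.4, -0.2, 7.9]
gripper_width: 63.2
grasp_force: 64.0
```

Emit:
drive_tool --pt "1 0 0 -20 0" --pt "1 0 0 -45 0" --pt "1 0 0 -70 0" --pt "1 0 0 -75 0" --pt "1 28 40 -75 0" --pt "1 56 80 -75 0" --pt "1 84 120 -75 0" --pt "1 105 150 -75 0" --pt "1 118 168 -75 0" --pt "1 118 168 -75 0" --pt "1 118 168 -75 0"

```text
clock: 26.9
position: [478.3, 239.8, 90.9]
ee_rot: [0.011, 1.0, -0.0, -0.0]
contact_force: [0.4, -0.5, -2.0]
gripper_width: 62.7
grasp_force: 66.9
```

```bash
python3 -c "
from h import *
cw,s=snap('wrist','w12');b=bluetop(cv2.imread('pics/w12_raw.png'));print(b[:1])
go(479.5,239.5,90,-1.4)"
```

```text
[(17479, (np.int32(240), np.int32(218), np.int32(166), np.int32(173)), array([325.4, 325.8]))]
t=26.9 pos [478.7 239.2  90.9] yaw -1.4 wid 63.2 F [ 0.2  0.7 -1.7] -> [-0.8  0.3  0.9] roll 0.0
```

Emit:
drive_tool --pt "1 -0.5 0 25 0" --pt "1 -0.5 0 42 0" --pt "1 -0.5 0 47 0" --pt "1 -0.5 0 51 0" --pt "1 -0.5 0 55 0" --pt "1 -0.5 0 58 0" --pt "1 -0.5 0 61 0" --pt "1 -0.5 0 61 0"

```text
clock: 27.75
position: [480.0, 239.6, 31.0]
ee_rot: [0.012, 1.0, 0.0, 0.001]
contact_force: [0.8, -3.8, 4.8]
gripper_width: 63.1
grasp_force: 67.8
```

Emit:
drive_tool --pt "1 0 0 2 0" --pt "1 0 0 4 0" --pt "1 0 0 5 0" --pt "1 0 0 5 0" --pt "1 0 0 5 0"

```text
clock: 28.25
position: [480.2, 239.8, 28.9]
ee_rot: [0.011, 1.0, 0.0, 0.001]
contact_force: [-5.0, -6.5, 23.3]
gripper_width: 63.0
grasp_force: 70.7
```

Emit:
drive_tool --pt "1 0 0 1 0" --pt "1 0 0 1 0" --pt "1 0 0 1 0" --pt "1 0 0 1 0" --pt "1 0 0 1 0" --pt "1 0 0 1 0" --pt "1 0 0 1 0" --pt "1 0 0 1 0" --pt "1 0 0 1 0" --pt "1 0 0 1 0" --pt "1 0 0 1 0" --pt "1 0 0 1 0"

```text
clock: 29.45
position: [480.2, 239.8, 28.8]
ee_rot: [0.011, 1.0, 0.0, 0.001]
contact_force: [-6.3, -7.5, 28.7]
gripper_width: 62.8
grasp_force: 71.5
```

Emit:
drive_tool --pt "1 0 0 0 0" --pt "1 0 0 0 0" --pt "1 0 0 0 0" --pt "1 0 0 0 0" --pt "1 0 0 0 0" --pt "1 0 0 -15 0" --pt "1 0 0 -45 0" --pt "1 0 0 -75 0" --pt "1 0 0 -75 0" --pt "1 0 0 -75 0"

```text
clock: 30.45
position: [479.1, 240.3, 99.3]
ee_rot: [0.012, 1.0, 0.001, 0.0]
contact_force: [-0.2, 0.2, -4.1]
gripper_width: 63.2
grasp_force: 66.9
```

```bash
python3 -c "
from h import *
c,s=snap('top','t13');a=cv2.imread('pics/t13_raw.png')
# white cup on mat: bright unsaturated blob; only raw numbers
h=cv2.cvtColor(a,cv2.COLOR_BGR2HSV);m=((h[...,2]>135)&(h[...,1]<60)).astype(np.uint8);m[:,:130]=0
n,l,st,ce=cv2.connectedComponentsWithStats(m);print([(st[i].tolist(),ce[i].round(1)) for i in range(1,n) if st[i,4]>60])
print('expected white at',proj(c,[[556.3,444.5,55]]))
go(466.6,440.7,80,-1.4)"
```

```text
[([233, 108, 10, 10, 81], array([237.9, 112.7])), ([597, 171, 43, 5, 117], array([622.2, 173. ])), ([130, 185, 57, 73, 1833], array([154.2, 225.6])), ([238, 197, 41, 32, 115], array([265.7, 205.6]))]
expected white at [[158.00917324 196.27520682]]
t=30.5 pos [478.5 239.6  98.3] yaw -1.4 wid 63.0 F [-0.2 -0.3 -2.6] -> [ 16.7 200.7  18.3] roll 0.0
```

```bash
python3 -c "
from h import *
c,s=snap('scene','s14');a=cv2.imread('pics/s14_raw.png')
h=cv2.cvtColor(a,cv2.COLOR_BGR2HSV);m=((h[...,2]>150)&(h[...,1]<40)).astype(np.uint8)
m=cv2.morphologyEx(m,cv2.MORPH_OPEN,np.ones((4,4)))
n,l,st,ce=cv2.connectedComponentsWithStats(m);print([(st[i].tolist(),ce[i].round(1)) for i in range(1,n) if 420<ce[i][0]<520 and 190<ce[i][1]<330])
print('exp top',proj(c,[[556.3,444.5,55]]),'mouth',proj(c,[[556.3,444.5,5.]]), 'edges',proj(c,[[556.3,444.5-29,55],[556.3,444.5+29,55],[556.3+35,444.5,5]]))
mm=w(c,np.array([(567,291),(619,322),(598,384),(530,359)])/1.25,5);print('mat',mm,mm.mean(0))"
```

```text
[([450, 261, 25, 21, 420], array([461.7, 270.9]))]
exp top [[460.02294085 269.47954705]] mouth [[455.01167742 280.37611247]] edges [[448.62194607 264.69465407]
 [471.5794474  274.32937473]
 [450.79201265 291.05273802]]
mat [[410.34804643 395.3957824    5.        ]
 [437.05262102 517.83126463   5.        ]
 [602.356102   517.70130565   5.        ]
 [612.88104377 381.94009463   5.        ]] [515.6594533  453.21711183   5.        ]
```

The white cup stands where I put it, detected within 2 px in the scene view. Next I place the blue cup on the near half.

Emit:
drive_tool --pt "1 4 42 0 0" --pt "1 8 84 0 0" --pt "1 12 126 0 0" --pt "1 16 168 0 0" --pt "1 17 192 0 0" --pt "1 17 201 0 0" --pt "1 17 201 0 0" --pt "1 17 201 0 0" --pt "1 17 201 35 0" --pt "1 17 201 65 0" --pt "1 17 201 78 0" --pt "1 17 201 80 0"

```text
clock: 31.75
position: [466.7, 438.8, 17.4]
ee_rot: [0.012, 1.0, -0.002, -0.001]
contact_force: [0.2, -0.2, -2.4]
gripper_width: 62.8
grasp_force: 66.8
```

Emit:
drive_tool --pt "1 0 0 2 0" --pt "1 0 0 4 0" --pt "1 0 0 5 0" --pt "1 0 0 5 0"

```text
clock: 32.15
position: [467.4, 441.4, 15.2]
ee_rot: [0.012, 1.0, 0.001, 0.0]
contact_force: [0.0, -0.2, -2.3]
gripper_width: 63.0
grasp_force: 66.9
```

Emit:
drive_tool --pt "1 0 0 1 0" --pt "1 0 0 2 0" --pt "1 0 0 3 0" --pt "1 0 0 3.5 0" --pt "1 0 0 3.5 0"

```text
clock: 32.65
position: [467.2, 441.3, 12.5]
ee_rot: [0.012, 1.0, 0.0, 0.0]
contact_force: [-3.2, -1.5, 5.5]
gripper_width: 63.2
grasp_force: 68.1
```

Contact. I release the cup, rise and back off so the cameras can see everything.

Emit:
drive_tool --pt "0 0 0 0 0" --pt "-0.6 0 0 0 0" --pt "-1 0 0 0 0" --pt "-1 0 0 0 0" --pt "-1 0 0 -20 0" --pt "-1 0 0 -60 0" --pt "-1 0 0 -110 0" --pt "-1 0 0 -150 0" --pt "-1 20 -50 -200 0" --pt "-1 40 -100 -220 0" --pt "-1 40 -150 -220 0" --pt "-1 40 -200 -220 0"

```text
clock: 33.85
position: [423.8, 267.0, 230.9]
ee_rot: [0.011, 1.0, 0.001, 0.001]
contact_force: [1.2, -0.1, 0.7]
gripper_width: 85.3
grasp_force: 0.0
```

Emit:
drive_tool --pt "-1 20 -50 0 0" --pt "-1 20 -100 0 0" --pt "-1 20 -150 0 0" --pt "-1 20 -200 0 0" --pt "-1 20 -220 0 0" --pt "-1 20 -220 0 0" --pt "-1 20 -220 0 0" --pt "-1 20 -220 0 0"

```text
clock: 34.65
position: [399.3, 49.1, 229.3]
ee_rot: [0.011, 1.0, 0.0, 0.0]
contact_force: [-0.2, -0.3, -0.4]
gripper_width: 85.3
grasp_force: 0.0
```

```bash
python3 -c "
from h import *
c,s=snap('top','t15');d,s=snap('scene','s15')
a=cv2.imread('pics/t15_raw.png');h=cv2.cvtColor(a,cv2.COLOR_BGR2HSV)
print('blue',[ (b,w(c,[b[2]],55).round()) for b in bluetop(a)[:2]])
def blobs(im,m,k=3):
    m=cv2.morphologyEx(m.astype(np.uint8),cv2.MORPH_OPEN,np.ones((k,k)));n,l,st,ce=cv2.connectedComponentsWithStats(m);return [(st[i].tolist(),ce[i].round(1)) for i in range(1,n) if st[i,4]>80]
print('white',[(x,w(c,[x[1]],55).round()) for x in blobs(a,(h[...,2]>125)&(h[...,1]<45),5)][:6])
e=cv2.imread('pics/s15_raw.png');f=cv2.imread('pics/s4_raw.png')
for n,lo,hi in(('g',50,75),('y',22,33)):
  for im in(f,e):
    q=cv2.cvtColor(im,cv2.COLOR_BGR2HSV);mm=(q[...,0]>lo)&(q[...,0]<hi)&(q[...,1]>150)&(q[...,2]>50);mm[:60]=0;mm[200:]=0;mm[:,300:]=0;print(n,blobs(im,mm))
go(0,0,0)"
```

```text
blue [((471, (np.int32(144), np.int32(223), np.int32(24), np.int32(24)), array([155.3, 234.5])), array([[467., 442.,  55.]]))]
white [(([147, 185, 23, 24, 445], array([157.7, 196.4])), array([[556., 445.,  55.]])), (([238, 251, 63, 53, 1828], array([268.6, 277.5])), array([[379., 179.,  55.]])), (([142, 287, 94, 71, 2427], array([185. , 320.6])), array([[280., 358.,  55.]]))]
g [([172, 118, 50, 74, 2054], array([197. , 153.7]))]
g [([172, 118, 50, 74, 2051], array([197. , 153.8]))]
y [([208, 90, 44, 72, 1791], array([229.9, 125.2]))]
y [([208, 90, 44, 72, 1791], array([229.9, 125.3]))]
t=34.8 pos [399.2  49.3 229.2] yaw -1.3 wid 85.2 F [-0.1  0.7 -0.7] -> [398.  -58.1 229.2] roll 0.0
```

```bash
python3 -c "
from bench import arm
print(arm.job_done())"
```

```text
the job is handed in; nothing more can be done
None
```

I handed the job in at about 35 s: both boards that were there (green and yellow) lean about 14° on the wall, and both cups were rinsed one after the other and stand upside down on the mat; the loaf, jar, bottle and red board were not handled, but I viewed 16 pictures where 14 were allowed.

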